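# Put the laundry supplies away

### The job

Put the laundry-room supplies away: both cartons upright in the carton rack, the tall one against the fixed end wall and the short one next to it, broad sides together like books, then slide the rack's stop up snug against them; both bottles standing upright in the bottle tray, one to a bay; and the dryer ball in the round tub. Leave the coffee mug where it stands.

Things in the scene. Friction and masses are not known exactly. Their poses are not given: they have to be found in the camera images.
- rack: Carton rack of white sheet steel, fixed: a channel 92 mm wide (x) and 240 mm long (y from -116 to +124 mm), origin on the counter. Floor 6 mm thick; side rails 22 mm high, 84 mm apart inside. Fixed end wall at the -y end: inner face at y = -110 mm, 6 mm thick, 100 mm high. The +y end is open and carries the sliding stop.
- stop_face (a point): Sliding stop of the rack: bare-steel plate 80 mm wide (rack x), 5 mm thick (12 mm at its top edge), 102 mm high, with a foot 38 mm long and 12.5 mm high behind it (+y). Point: middle of the face towards the end wall, 100 mm above the counter; axes as the rack. Slides along rack y, friction 2 N, stays put; starts 155 to 190 mm from the end wall, goes to 60. Push from behind towards -y.
- tall_carton: Tall cardboard carton with a plain paper sleeve, standing upright: 64 mm wide (its x), 46 mm thick (its y), 115 mm high, about 0.3 kg. Origin: centre of its underside, z up. In the rack its thickness lies along the rack's y.
- short_carton: Short cardboard carton with a plain paper sleeve, standing upright: 64 mm wide (its x), 34 mm thick (its y), 95 mm high, about 0.18 kg. Origin: centre of its underside, z up. In the rack its thickness lies along the rack's y.
- bottle_tray: Dark grey plastic open tray, fixed to the counter: 94 mm (its x) by 172 mm (its y), 45 mm high, walls and floor 4 mm, one divider wall 4 mm thick across the middle at y = 0, making two bays, each 86 mm by 80 mm, centred at y = -42 and +42 mm. Either bottle may stand in either bay. Origin: centre of its underside.
- tall_bottle: Tall round white plastic bottle with a dark grey cap, standing: body 58 mm in diameter up to 102 mm, then a shoulder, cap 34 mm in diameter up to 145 mm; about 0.28 kg. Origin: centre of its underside, z up its axis.
- short_bottle: Short round white plastic bottle with a dark grey cap, standing: body 48 mm in diameter up to 80 mm, cap 37 mm in diameter up to 105 mm; about 0.16 kg. Origin: centre of its underside, z up its axis.
- tub: Low round white plastic tub, open at the top, fixed to the counter: 174 mm across at the rim, 140 mm at the foot, 55 mm high, wall 4 mm, floor 5 mm. Origin: centre of its underside.
- dryer_ball: Knobbly dark grey plastic dryer ball, about 65 mm in diameter over its knobs, 0.06 kg. Origin: its centre, 27 mm above what it rests on.
- mug: White coffee mug, 80 mm in diameter and 90 mm high, with a handle, standing beyond the work; to be left alone. Origin: centre of its underside.

How it is judged (in metres and radians):
At the end, for the whole second after the job is handed in: Cartons upright on the rack floor, tall one within 8 mm of the end wall, short one next to it, 8 mm or less of slack in all up to the stop; each bottle upright (6 degrees) on the floor of a tray bay; the dryer ball on the tub floor; all released and at rest (y of tall_carton in the frame of rack between -0.091 and -0.079 m and y of short_carton in the frame of rack between -0.052 and -0.035 m and x of tall_carton in the frame of rack between -0.02 and 0.02 m and z of tall_carton in the frame of rack between 0.001 and 0.012 m and angle between each of tall_carton, short_carton's own z axis and vertical below 0.07 rad and x of short_carton in the frame of rack between -0.02 and 0.02 m and z of short_carton in the frame of rack between 0.001 and 0.012 m and y of stop_face in the frame of rack below -0.022 m and x of tall_bottle in the frame of bottle_tray between -0.03 and 0.03 m and y of tall_bottle in the frame of bottle_tray between -0.075 and 0.075 m and z of tall_bottle in the frame of bottle_tray between -0.001 and 0.014 m and angle between each of tall_bottle, short_bottle's own z axis and vertical below 0.1 rad and x of short_bottle in the frame of bottle_tray between -0.03 and 0.03 m and y of short_bottle in the frame of bottle_tray between -0.075 and 0.075 m and z of short_bottle in the frame of bottle_tray between -0.001 and 0.014 m and horizontal distance between dryer_ball and tub below 0.06 m and z of dryer_ball in the frame of tub between 0.02 and 0.05 m and linear speed of each of tall_carton, short_carton, tall_bottle, short_bottle, dryer_ball below 0.02 m/s); the robot touches nothing.
It fails at once if the mug is pushed more than 30 mm or tipped over (distance of mug from where it was at the start of the episode above 0.03 m or angle between mug's own z axis and vertical above 0.3 rad).
It also fails if it takes over 136 s, if anything falls off the work surface, if the arm or the gripper's body presses on something with over 40 N, if the wrist force passes 120 N, or if a joint passes its speed limit or range.

### The arm

A 6-joint arm with a two-finger parallel gripper is mounted at the origin on the work surface. World frame = base frame: x ahead of the robot, y to its left, z up, the work surface at z = 0. Lengths are in mm, angles in rad, forces in N, time in s.
With the tool pointing down it reaches from about 350 to 800 mm from the base axis. Payload 7.3 kg.
Tool frame: the origin (TCP) lies between the finger pads; the fingertips stand 11 mm ahead of it and the grasp point (between the pads) lies 8 mm behind it (ctrl.tip_reach is the distance from the TCP to the fingertips, in mm); z points along the fingers, y is the line along which they close (so a half turn about z gives the same grasp; the last joint's range is limited). The gripper opens to 85 mm and grips with 20 to 120 N. Pads are 22 mm wide; open, the fingers measure 114 mm over their backs; the gripper's body (76 mm by 85 mm) begins 54 mm behind the grasp point. The pads swing forward as they close: fully open they stand 13 mm farther back than shut.
Start: joints at [-1.312, 0.342, 1.524, -0, 1.275, -0.146], TCP at [206.787, -482.579, 242.322] pointing down, gripper open.
Joint ranges: [-2.53, 2.53], [-0.77, 2.02], [0.04, 2.7], [-1, 4.14], [0.28, 2.66], [-3.11, 3.11]. Speed limits (rad/s): [2.57, 2.57, 3.14, 3.14, 3.14, 3.14].

### API

Orientations are given as [roll, pitch, yaw] about the fixed x, y, z axes, in that order (R = Rz(yaw) Ry(pitch) Rx(roll)).
In Python, from plant import ctrl, viewer, models gives the robot as it stands. The module is installed in compiled form; this text tells all that it offers.
- The arm moves only by the shell command python3 -m creep 'ROWS' [OPENING]. ROWS is a JSON list of rows, 1 to 20 of them, each of 6 numbers: dx, dy, dz in mm, then a rotation vector rx, ry, rz in rad; each row shifts and turns the commanded pose from where the row before left it, along the tool's axes as they then stand; what a row does not reach is not made up. A row lasts 1/12 s, in which the tool goes at most 41.7 mm and 0.125 rad, less where a joint would pass 70% of its speed; a pose out of reach is approached as far as the arm can. OPENING is the finger opening in mm, set as the command begins (- or left out keeps the last). The fingers move at their own pace and stop on an object; the grip force is fixed at half the most. Time passes only in rows, so rows that do not move let the fingers close. It prints the time, the measured TCP pose, the force, the opening and the grip force at its end.
- ctrl.get_obs(): the state, without advancing time (a new reading comes with each control period).
- viewer.grab_frame(name): name is "scene" or "top" or "wrist"; returns a dict with "pixels" (400x640x3 uint8, red, green, blue), "fx", "fy", "cx", "cy" (pixels), "origin" and "orientation" of the camera in the world; the wrist camera has in their place "tool_from_camera" (4x4, takes a point from camera to tool coordinates, whose origin is the TCP and whose axes are the flange's). Camera axes: x right, y up, looking along -z (the intrinsics and any distortion apply to the point x, -y, -z); pixel columns grow to the right and rows downward; lengths in mm; the calibration is good to about 2 mm. The wrist camera is an equidistant fisheye: a pixel r from the principal point sees the ray r / f radians off the axis. A picture is of the moment at which its call begins: read the wrist's pose just before it. There is no depth.
- ctrl.job_done(): hands the job in; it is judged then, once.
Trained networks look in a picture, given as the dict that the camera call returned (one of the last four; its "shot" number tells which), for a name from the list of things; names that differ only in an ending like _2 or _b are one class to them, and where a whole thing is asked for, a point or a joint stands for the part that bears it (a point fixed in the world has none). Each returns a list of dicts, best first, with "p" (0 to 1); they miss things now and then, are a little off and sometimes report something else, mostly with a low value. They report only what shows in the picture. A call takes as long as a camera call.
- models.find_in(thing, picture): "bbox" ([left, top, right, bottom] as shares, 0 to 1, of the picture: columns of its width, rows of its height, round what is visible of it).
- models.spot_point(thing, picture): "centre" ([column, row] as shares, 0 to 1, of the picture: columns of its width, rows of its height: a listed point, or the origin of a listed thing).
The state is a dict: "t": time; "joint_positions": joint angles; "dq": joint speeds; "effort": joint torques, N m; "position": TCP position; "ee_rot": TCP orientation; "force": force on the tool from outside, world axes, zero at the start; "torque": the same for the moment, N m; "gripper_width": finger opening in mm; "grasp_force": force on a finger pad.
Only numpy, scipy, OpenCV 4.12 (cv2) and the standard library are available. Lean on these libraries where they do the work, as an engineer would, in place of code of your own. Each camera call takes 0.05 s, during which the arm holds its last target. There are 200 camera calls.

## Working session

There is one attempt and no reset: what is moved stays moved. The work goes in short steps, Python scripts to look and compute and a shell command to move; the robot and the scene stay as the last step left them, time stands still between calls to the robot, and variables do not carry over. Pictures are saved under pics/ and viewed, at most 16 in all, crops included, and the job is handed in when it is done.

```bash
mkdir -p pics; ls; cat > h.py <<'E'
import numpy as np, cv2
from scipy.spatial.transform import Rotation as R
from plant import ctrl, viewer, models
def grab(n):
    o=ctrl.get_obs(); f=viewer.grab_frame(n); f['_o']=o; f['_n']=n; return f
def save(f,name): cv2.imwrite('pics/'+name+'.png',cv2.cvtColor(f['pixels'],cv2.COLOR_RGB2BGR))
def rot(v):
    v=np.array(v,float); return v if v.shape==(3,3) else (R.from_quat(v).as_matrix() if v.size==4 else R.from_euler('xyz',v).as_matrix())
def campose(f):
    if f['_n']=='wrist':
        T=np.array(f['tool_from_camera']); Rt=rot(f['_o']['ee_rot']); p=np.array(f['_o']['position'])
        return p+Rt@T[:3,3], Rt@T[:3,:3]
    return np.array(f['origin']),rot(f['orientation'])
def ray(f,u,v):
    x=(u-f['cx'])/f['fx']; y=(v-f['cy'])/f['fy']
    if f['_n']=='wrist':
        r=np.hypot(x,y); s=np.sin(r)/r if r>1e-9 else 1; d=np.array([x*s,-y*s,-np.cos(r)])
    else: d=np.array([x,-y,-1])
    o,Rm=campose(f); d=Rm@d; return o,d/np.linalg.norm(d)
def atz(f,u,v,z):
    o,d=ray(f,u,v); return o+d*(z-o[2])/d[2]
def proj(f,P):
    o,Rm=campose(f); c=Rm.T@(np.array(P)-o); x,y,z=c[0],-c[1],-c[2]
    if f['_n']=='wrist':
        r=np.hypot(x,y); t=np.arctan2(r,z); k=t/r if r>1e-9 else 0
        return f['cx']+f['fx']*k*x, f['cy']+f['fy']*k*y
    return f['cx']+f['fx']*x/z, f['cy']+f['fy']*y/z
def tri(rays):
    A=np.zeros((3,3));b=np.zeros(3)
    for o,d in rays:
        M=np.eye(3)-np.outer(d,d);A+=M;b+=M@o
    P=np.linalg.solve(A,b); return P,max(np.linalg.norm((np.eye(3)-np.outer(d,d))@(P-o)) for o,d in rays)
T=['rack','stop_face','tall_carton','short_carton','bottle_tray','tall_bottle','short_bottle','tub','dryer_ball','mug']
E
python3 - <<'E'
from h import *
fs=[grab(n) for n in('scene','top','wrist')]
print(ctrl.get_obs())
for f in fs:
    save(f,'0'+f['_n']); print(f['_n'],{k:f[k] for k in f if k not in('pixels','_o')})
for t in T:
    rs=[]
    for f in fs:
        s=models.spot_point(t,f)
        b=models.find_in(t,f)
        print(t,f['_n'],[(round(q['p'],2),round(q['centre'][0]*640),round(q['centre'][1]*400)) for q in s[:2]],[(round(q['p'],2),[round(q['bbox'][i]*(640,400)[i%2]) for i in range(4)]) for q in b[:2]])
        if s and s[0]['p']>.4 : rs.append(ray(f,s[0]['centre'][0]*640,s[0]['centre'][1]*400))
    if len(rs)>1: print('   ',*[x.round(1) for x in tri(rs)])
E
```

```text
pics
{'t': 0.15, 'joint_positions': array([-1.31197013e+00,  3.42530494e-01,  1.52479761e+00, -5.10853278e-06,
        1.27540625e+00, -1.46003857e-01]), 'dq': array([-6.16067571e-05, -1.37897513e-03, -3.40379610e-03, -7.15998818e-04,
        3.29527562e-04,  2.79660157e-04]), 'effort': array([ 1.83363474e-03, -4.33905709e+01, -2.46147090e+01, -1.12928008e-04,
        5.78490406e-03,  5.03251584e-06]), 'position': array([ 206.71994213, -482.27278253,  241.80230377]), 'ee_rot': array([-3.14046238e+00, -1.61268151e-04,  4.04831453e-01]), 'force': array([-0.42451349, -1.06824141,  0.80427535]), 'torque': array([ 0.05596324, -0.01951048, -0.02122943]), 'grasp_force': 0.0, 'gripper_width': 85.491672807532}
scene {'fx': 466.8591047433594, 'fy': 466.8591047433594, 'cx': 318.2735279965718, 'cy': 205.4108332329899, 'origin': array([1310.91648332, -412.09558365, 1138.58366408]), 'orientation': array([ 0.67321328, -0.01248315,  1.04594014]), 'shot': 1, '_n': 'scene'}
top {'fx': 443.6260763006083, 'fy': 443.6260763006083, 'cx': 317.38459788746536, 'cy': 196.38889888591103, 'origin': array([ 559.
[... 1893 characters left out ...]
  -8.4 -17.5] 1.2
short_bottle scene [(0.95, 196, 219)] [(0.97, [186, 193, 207, 227])]
short_bottle top [(0.74, 454, 287)] [(0.71, [220, 99, 263, 149]), (0.6, [445, 282, 477, 307])]
short_bottle wrist [] []
    [ 404.6 -290.3    8.4] 6.6
tub scene [(0.81, 385, 195)] [(0.76, [358, 166, 418, 211])]
tub top [(0.91, 218, 210)] [(0.96, [171, 166, 252, 243])]
tub wrist [] []
    [593.7 259.6  -7.6] 4.7
dryer_ball scene [(0.64, 361, 153)] [(0.51, [355, 143, 374, 158])]
dryer_ball top [] [(0.68, [181, 274, 210, 300])]
dryer_ball wrist [] []
mug scene [(0.66, 399, 248)] [(0.71, [378, 220, 424, 258])]
mug top [(0.97, 248, 127)] [(0.85, [222, 103, 262, 148])]
mug wrist [] []
    [783.9 183.7  -5.1] 1.5
```

View pics/0top.png

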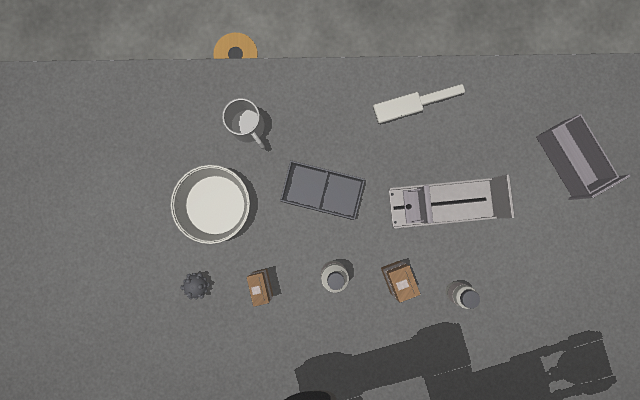

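View pics/0scene.png

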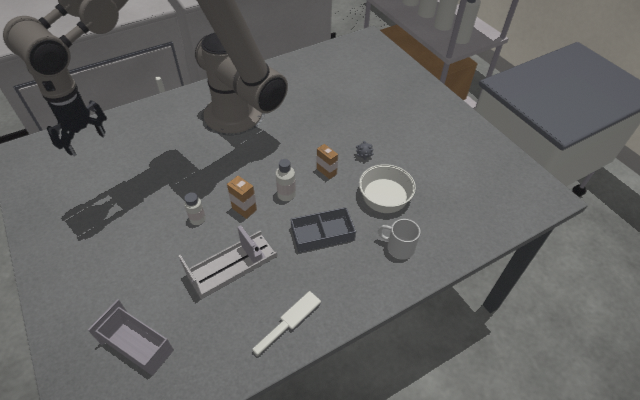

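The top view shows, left to right in the front row: ball (197,285), short carton (259,288), tall bottle (335,278), tall carton (402,280) and short bottle (466,295). The rack spans columns 390–512, with the stop at about 413 and the end wall at 512. The scene view agrees. Now zooming in.

```bash
python3 - <<'E'
import cv2
a=cv2.imread('pics/0top.png')
cv2.imwrite('pics/c1.png',cv2.resize(a[250:315,235:485],None,fx=3.2,fy=3.2,interpolation=cv2.INTER_CUBIC))
cv2.imwrite('pics/c2.png',cv2.resize(a[155:235,275:525],None,fx=3.2,fy=3.2,interpolation=cv2.INTER_CUBIC))
c=cv2.imread('pics/c1.png');d=cv2.imread('pics/c2.png')
cv2.imwrite('pics/c.png',cv2.vconcat([c,d]))
E
```

```text
(no output)
```

View pics/c.png

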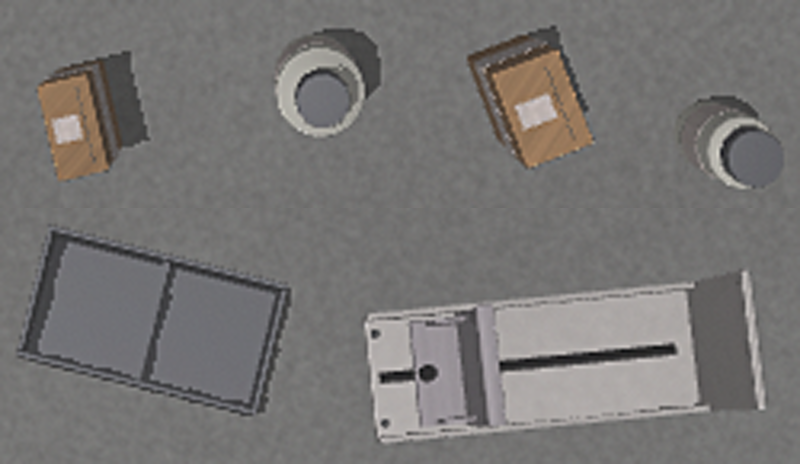

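```bash
cat > m1.py <<'E'
from h import *
f=grab('top')
def c1(p): return (p[0]+.5)/3.2-.5+235,(p[1]+.5)/3.2-.5+250
def c2(p): return (p[0]+.5)/3.2-.5+275,(p[1]-208+.5)/3.2-.5+155
def poly(n,pts,c,z):
    W=np.array([atz(f,*c(p),z)[:2] for p in pts]); e=np.roll(W,-1,0)-W
    print(n,'c',W.mean(0).round(1),'len',np.linalg.norm(e,axis=1).round(1),'ang',np.arctan2(e[:,1],e[:,0]).round(3)); 
poly('tall',[(488,73),(557,48),(594,143),(530,167)],c1,115)
poly('short',[(38,86),(90,70),(109,170),(60,181)],c1,95)
print('tb',atz(f,*c1((322,98)),145),'sb',atz(f,*c1((753,156)),105))
poly('tray',[(52,228),(291,290),(262,414),(18,355)],c2,45)
poly('rackend',[(745,270),(764,408)],c2,100); poly('rackopen',[(365,318),(380,441)],c2,22)
for z in (100,106): poly('stoptop',[(478,306),(495,304),(501,424),(489,426)],c2,z)
print('tub',atz(f,210.5,204,55),'ball',atz(f,196,286,27))
E
python3 m1.py
```

```text
tall c [ 432.2 -150.9] len [47.  64.3 43.6 64.8] ang [-1.241 -2.792  1.91   0.401]
short c [421.6 150.1] len [35.4 65.7 32.5 62.9] ang [-1.288 -2.96   1.775  0.224]
tb [444.27970422  -9.43551259 145.        ] sb [ 398.08828197 -287.71231518  105.        ]
tray c [630.2   9.9] len [171.9  88.6 173.9  91.7] ang [-1.84   2.892  1.319 -0.271]
rackend c [ 609.3 -381.7] len [91.2 91.2] ang [-3.044  0.097]
rackopen c [ 588.5 -143.6] len [87.8 87.8] ang [-3.044  0.098]
stoptop c [ 594.6 -208.2] len [11.3 78.7  8.  78.9] ang [-1.468 -3.121  1.721  0.063]
stoptop c [ 594.4 -206.7] len [11.2 78.2  7.9 78.4] ang [-1.468 -3.121  1.721  0.063]
tub [602.44655084 258.15966922  55.        ] ball [420.79087455 297.28454329  27.        ]
```

The crop shows the tall carton's top corners at (488,73)–(594,143), the short carton's at (38,86)–(109,170), and clear tray and rack outlines. With the stated heights, the edge lengths come out to within about 2 mm. I'll move over the tall carton and look again from there.

```bash
cat > go.py <<'E'
import sys
from h import *
# go.py x y z yaw : turn about tool z, then shift in tool axes after the turn
x,y,z,yaw=map(float,sys.argv[1:5]); o=ctrl.get_obs(); Rm=rot(o['ee_rot'])
yw=o['ee_rot'][2]; d=(yaw-yw+np.pi)%(2*np.pi)-np.pi
Rn=R.from_euler('xyz',[np.pi,0,yaw]).as_matrix()
print('turn',(R.from_matrix(Rm.T@Rn).as_rotvec()).round(4),'shift after',(Rn.T@(np.array([x,y,z])-o['position'])).round(1))
E
python3 go.py 432 -151 200 1.93
```

```text
turn [ 0.0000e+00  1.0000e-04 -1.5252e+00] shift after [231.3 327.4  42.3]
```

```bash
python3 -m creep '[[0,0,0,0,0,-0.12],[0,0,0,0,0,-0.12],[0,0,0,0,0,-0.12],[0,0,0,0,0,-0.12],[0,0,0,0,0,-0.12],[0,0,0,0,0,-0.12],[0,0,0,0,0,-0.12],[0,0,0,0,0,-0.12],[0,0,0,0,0,-0.12],[0,0,0,0,0,-0.12],[0,0,0,0,0,-0.12],[0,0,0,0,0,-0.12],[0,0,0,0,0,-0.085]]' 85
python3 -m creep '[[15,22,2],[15,22,2],[15,22,2],[15,22,2],[15,22,2],[15,22,2],[15,22,2],[15,22,2],[15,22,2],[15,22,2],[15,22,2],[15,22,2],[15,22,2],[15,22,2],[15,22,2]]' || true
python3 go.py 432 -151 200 1.93
```

```text
t: 4.28
position: [206.8, -482.6, 242.3]
ee_rot: [-3.142, 0.0, 1.936]
force: [0.5, -0.3, -0.5]
gripper_width: 85.0
grasp_force: 0.0
turn [-0.      0.0001  0.0058] shift after [231.2 327.4  42.3]Traceback (most recent call last):
ValueError: each row has 6 numbers
```

```bash
python3 -m creep '[[15,22,2,0,0,0],[15,22,2,0,0,0],[15,22,2,0,0,0],[15,22,2,0,0,0],[15,22,2,0,0,0],[15,22,2,0,0,0],[15,22,2,0,0,0],[15,22,2,0,0,0],[15,22,2,0,0,0],[15,22,2,0,0,0],[15,22,2,0,0,0],[15,22,2,0,0,0],[15,22,2,0,0,0],[15,22,2,0,0,0],[0,0,0,0,0,0]]'
python3 - <<'E'
from h import *
f=grab('wrist'); p=f['pixels'].copy()
c,s=np.cos(.35),np.sin(.35)
for sx,sy in((1,1),(1,-1),(-1,-1),(-1,1)):
    u,v=proj(f,[432.2+c*32*sx-s*23*sy,-150.9+s*32*sx+c*23*sy,115]); cv2.circle(p,(int(u),int(v)),2,(255,0,0),-1)
c,s=np.cos(.092),np.sin(.092)
for x,y,z in((46,-116,100),(-46,-116,100),(46,124,22),(-46,124,22)):
    u,v=proj(f,[599+c*x-s*y,-266+s*x+c*y,z]); cv2.circle(p,(int(u),int(v)),2,(0,255,0),-1)
f['pixels']=p; save(f,'w1')
E
python3 go.py 432 -151 200 1.93
```

```text
t: 5.53
position: [423.0, -174.6, 214.1]
ee_rot: [3.141, -0.001, 1.933]
force: [-0.7, 1.0, -0.4]
gripper_width: 85.0
grasp_force: 0.0
turn [-0.0001 -0.0002  0.0035] shift after [20.1 18.1 14.2]
```

View pics/w1.png

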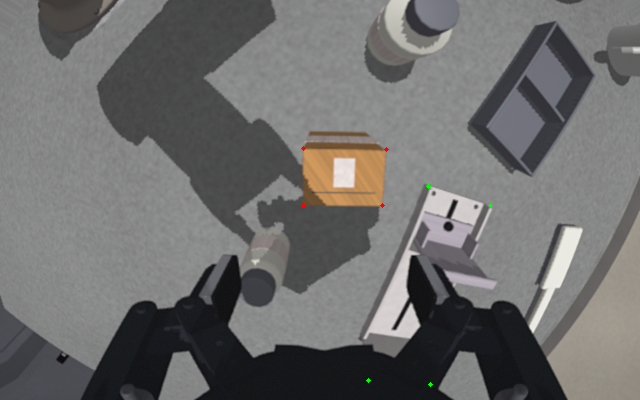

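The projected carton corners land on the carton, at (303,148) to (382,206), and the rack's open-end points fall on its corners. So the estimate holds in two views, heights included. Next I'll descend and grasp.

```bash
python3 -m creep '[[10,9,0,0,0,0],[10,9,0,0,0,0],[0,0,20,0,0,0],[0,0,20,0,0,0],[0,0,20,0,0,0],[0,0,20,0,0,0],[0,0,20,0,0,0],[0,0,20,0,0,0],[0,0,15,0,0,0],[0,0,7,0,0,0],[0,0,0,0,0,0],[0,0,0,0,0,0]]'
python3 -m creep '[[0,0,0,0,0,0],[0,0,0,0,0,0],[0,0,0,0,0,0],[0,0,0,0,0,0],[0,0,0,0,0,0],[0,0,0,0,0,0],[0,0,0,0,0,0],[0,0,0,0,0,0]]' 50
```

```text
t: 6.58
position: [431.2, -153.4, 72.6]
ee_rot: [-3.142, 0.0, 1.929]
force: [-0.4, -0.5, 0.4]
gripper_width: 85.5
grasp_force: 0.0
t: 7.25
position: [432.0, -153.2, 73.5]
ee_rot: [3.14, 0.002, 1.93]
force: [-0.2, -1.7, 5.9]
gripper_width: 63.0
grasp_force: 65.0
```

```bash
python3 -m creep '[[0,0,-10,0,0,0],[0,0,-20,0,0,0],[0,0,-30,0,0,0],[0,0,-30,0,0,0],[0,0,-30,0,0,0],[0,0,-15,0,0,0],[0,0,-5,0,0,0],[0,0,0,0,0,0.09],[0,0,0,0,0,0.09],[0,0,0,0,0,0.087],[0,0,0,0,0,0]]'
python3 go.py 607.1 -352.3 213 1.663
```

```text
t: 8.17
position: [430.6, -152.3, 211.3]
ee_rot: [-3.14, -0.001, 1.66]
force: [1.2, 0.5, -2.5]
gripper_width: 63.4
grasp_force: 65.2
turn [-0.0017 -0.001  -0.0031] shift after [-215.4  157.4   -1.7]
```

```bash
python3 -m creep '[[-10,7,0,0,0,0],[-20,15,0,0,0,0],[-25,18,0,0,0,0],[-25,18,0,0,0,0],[-25,18,0,0,0,0],[-25,18,0,0,0,0],[-25,18,0,0,0,0],[-25,18,0,0,0,0],[-20,15,0,0,0,0],[-10,8,0,0,0,0],[-5,4,0,0,0,0],[0,0,0,0,0,0],[0,0,0,0,0,0]]'
python3 go.py 607.1 -352.3 213 1.663
python3 - <<'E'
from h import *
f=grab('wrist'); g=grab('scene'); 
for q in(f,g):
  p=q['pixels'].copy(); c,s=np.cos(.092),np.sin(.092)
  for x,y,z in((46,-116,100),(-46,-116,100),(46,124,22),(-46,124,22),(-46,-116,0),(46,-110,100),(-46,-110,100)):
    u,v=proj(q,[599.2+c*x-s*y,-266.6+s*x+c*y,z]); cv2.circle(p,(int(u),int(v)),1,(0,255,0),-1)
  q['pixels']=p
save(f,'w2')
cv2.imwrite('pics/s2.png',cv2.cvtColor(cv2.resize(g['pixels'][150:320,140:340],None,fx=3,fy=3,interpolation=2),4))
a=cv2.imread('pics/w2.png'); b=cv2.imread('pics/s2.png'); b=cv2.resize(b,(300,255)); 
E
```

```text
t: 9.25
position: [606.8, -351.7, 211.2]
ee_rot: [-3.14, -0.002, 1.664]
force: [0.1, -0.5, -2.5]
gripper_width: 63.6
grasp_force: 65.5
turn [-0.0016 -0.0015  0.0011] shift after [-0.6  0.3 -1.8]
```

View pics/w2.png

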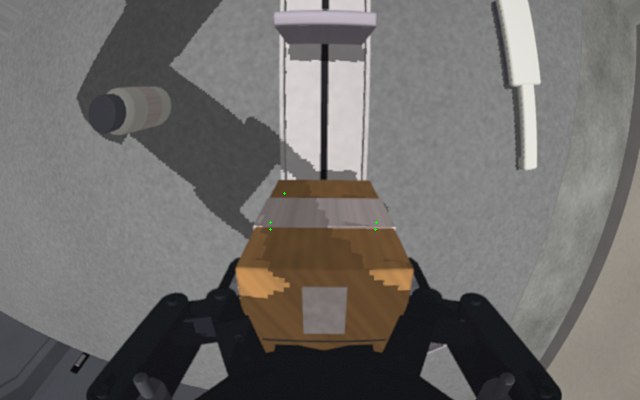

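View pics/s2.png

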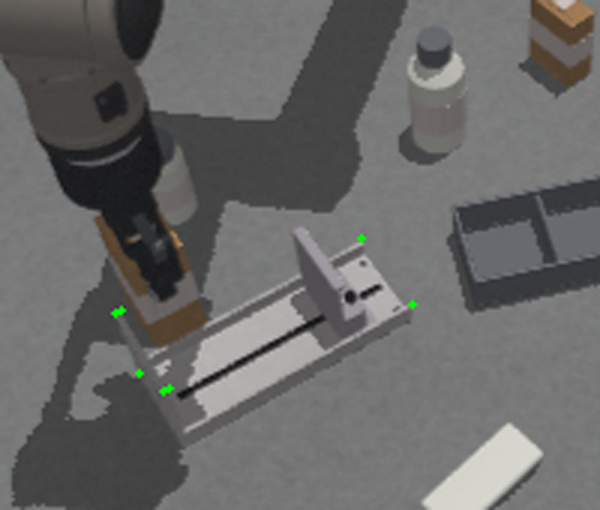

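The wrist view shows the carton (columns 276–374) centred over the rack channel, slot at column 324. In the scene view my rack corner marks sit on the real corners. I'll lower it.

```bash
python3 -m creep '[[1,0,10,0,0,0],[0,0,20,0,0,0],[0,0,20,0,0,0],[0,0,20,0,0,0],[0,0,20,0,0,0],[0,0,15,0,0,0],[0,0,10,0,0,0],[0,0,5,0,0,0],[0,0,3,0,0,0],[0,0,0,0,0,0],[0,0,0,0,0,0]]'
python3 -m creep '[[0,0,3,0,0,0],[0,0,2,0,0,0],[0,0,2,0,0,0],[0,0,0,0,0,0]]'
```

```text
t: 10.27
position: [607.6, -351.6, 90.3]
ee_rot: [3.14, 0.001, 1.663]
force: [0.5, -0.3, -2.2]
gripper_width: 63.5
grasp_force: 65.5
t: 10.6
position: [607.0, -351.3, 81.9]
ee_rot: [-3.141, -0.0, 1.663]
force: [0.2, 0.5, -2.5]
gripper_width: 63.3
grasp_force: 65.5
```

```bash
python3 -m creep '[[0,0,1.5,0,0,0],[0,0,1,0,0,0],[0,0,0,0,0,0]]'
python3 -m creep '[[0,0,0,0,0,0],[0,0,0,0,0,0],[0,0,0,0,0,0],[0,0,0,0,0,0],[0,0,0,0,0,0]]' 84
python3 -m creep '[[0,0,-10,0,0,0],[0,0,-20,0,0,0],[0,0,-30,0,0,0],[0,0,-30,0,0,0],[0,0,-30,0,0,0],[0,0,-20,0,0,0],[0,0,0,0,0,0]]'
python3 go.py 421.6 150.1 215 1.78
```

```text
t: 10.85
position: [607.2, -351.4, 79.7]
ee_rot: [3.142, 0.0, 1.663]
force: [-0.7, 0.2, -2.3]
gripper_width: 63.6
grasp_force: 65.8
t: 11.27
position: [607.3, -351.5, 80.1]
ee_rot: [3.141, 0.0, 1.663]
force: [-0.8, -0.4, -0.4]
gripper_width: 84.2
grasp_force: 0.0
t: 11.85
position: [608.9, -352.6, 227.2]
ee_rot: [3.133, 0.007, 1.663]
force: [0.2, 0.1, 1.3]
gripper_width: 84.0
grasp_force: 0.0
turn [ 0.0079  0.0079 -0.1171] shift after [530.6 -78.8  12.2]
```

```bash
python3 -m creep '[[15,-3,0,0,0,-0.06],[28,-5,0,0,0,-0.057],[32,-5,0,0,0,0],[32,-5,0,0,0,0],[32,-5,0,0,0,0],[32,-5,0,0,0,0],[32,-5,0,0,0,0],[32,-5,0,0,0,0],[32,-5,0,0,0,0],[32,-5,0,0,0,0],[32,-5,0,0,0,0],[32,-5,0,0,0,0],[32,-5,0,0,0,0],[32,-5,0,0,0,0],[32,-5,0,0,0,0],[32,-5,0,0,0,0],[28,-3,0,0,0,0],[10,0,0,0,0,0],[0,0,0,0,0,0],[0,0,0,0,0,0]]'
python3 - <<'E'
from h import *
f=grab('wrist'); g=grab('top'); p=f['pixels']
c,s=np.cos(.21),np.sin(.21)
for sx,sy in((1,1),(1,-1),(-1,-1),(-1,1)):
    u,v=proj(f,[421.6+c*32*sx-s*17*sy,150.1+s*32*sx+c*17*sy,95]); cv2.circle(p,(int(u),int(v)),1,(255,0,0),-1)
a=cv2.resize(p[80:300,200:460],(520,440),interpolation=2)
b=cv2.resize(g['pixels'][160:240,375:525],(520,277),interpolation=2); 
o=np.hstack([a[:, :400]*1,cv2.resize(b,(400,213))[:, :].copy() if 0 else np.vstack([cv2.resize(b,(400,213)),np.zeros((227,400,3),np.uint8)])])
cv2.imwrite('pics/w3.png',o[:,:,::-1])
E
python3 go.py 421.6 150.1 215 1.78
```

```text
t: 13.52
position: [421.5, 150.4, 219.9]
ee_rot: [3.141, 0.001, 1.781]
force: [-0.6, 0.5, 0.1]
gripper_width: 84.0
grasp_force: 0.0
turn [-0.0001  0.0005 -0.0011] shift after [ 0.6 -0.1  4.7]
```

View pics/w3.png

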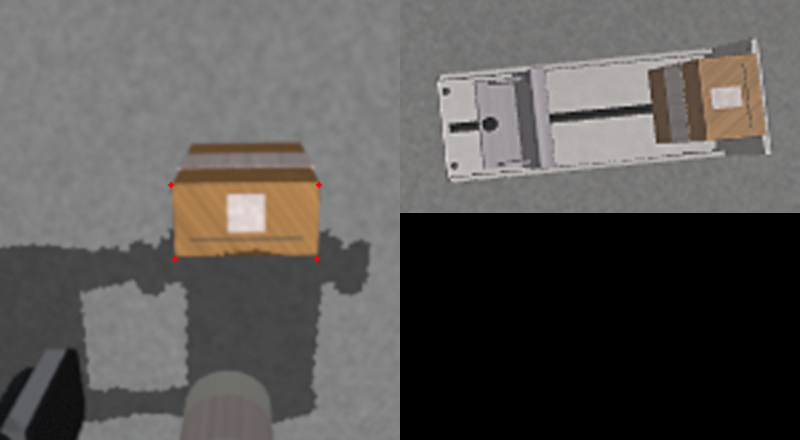

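The left crop shows the marks on the short carton's top corners, (171,185) to (317,258). The right crop shows the tall carton square against the end wall. I'll grasp the short one.

```bash
python3 -m creep '[[0,0,15,0,0,0],[0,0,25,0,0,0],[0,0,25,0,0,0],[0,0,25,0,0,0],[0,0,25,0,0,0],[0,0,20,0,0,0],[0,0,12,0,0,0],[0,0,6,0,0,0],[0,0,2,0,0,0],[0,0,0,0,0,0],[0,0,0,0,0,0]]'
python3 -m creep '[[0,0,0,0,0,0],[0,0,0,0,0,0],[0,0,0,0,0,0],[0,0,0,0,0,0],[0,0,0,0,0,0],[0,0,0,0,0,0],[0,0,0,0,0,0],[0,0,0,0,0,0]]' 50
python3 -m creep '[[0,0,-10,0,0,0],[0,0,-20,0,0,0],[0,0,-30,0,0,0],[0,0,-30,0,0,0],[0,0,-30,0,0,0],[0,0,-30,0,0,0],[0,0,-15,0,0,0],[0,0,-5,0,0,0],[0,0,0,0,0,0.06],[0,0,0,0,0,0.058],[0,0,0,0,0,0]]'
python3 go.py 603.0 -307.2 230 1.663
```

```text
t: 14.53
position: [422.1, 150.2, 65.4]
ee_rot: [3.14, 0.0, 1.779]
force: [0.6, -0.1, 0.5]
gripper_width: 84.1
grasp_force: 0.0
t: 15.2
position: [422.0, 150.6, 65.8]
ee_rot: [3.14, 0.0, 1.78]
force: [-0.7, -1.0, 5.5]
gripper_width: 63.6
grasp_force: 66.4
t: 16.12
position: [420.7, 150.4, 233.9]
ee_rot: [-3.14, 0.0, 1.66]
force: [-0.4, 0.3, -2.2]
gripper_width: 63.4
grasp_force: 66.6
turn [-0.0016  0.0002 -0.0031] shift after [-472.4  139.4    3.9]
```

```bash
python3 -m creep '[[-10,3,0,0,0,0],[-20,6,0,0,0,0],[-28,8,0,0,0,0],[-28,8,0,0,0,0],[-28,8,0,0,0,0],[-28,8,0,0,0,0],[-28,8,0,0,0,0],[-28,8,0,0,0,0],[-28,8,0,0,0,0],[-28,8,0,0,0,0],[-28,8,0,0,0,0],[-28,8,0,0,0,0],[-28,8,0,0,0,0],[-28,8,0,0,0,0],[-28,8,0,0,0,0],[-28,8,0,0,0,0],[-28,8,0,0,0,0],[-15,6,0,0,0,0],[-7,4,0,0,0,0],[0,0,0,0,0,0]]'
python3 -m creep '[[0,0,0,0,0,0],[0,0,0,0,0,0]]'
python3 go.py 602.9 -306.4 73 1.663
```

```text
t: 17.78
position: [602.3, -309.6, 232.6]
ee_rot: [-3.14, -0.001, 1.661]
force: [-0.0, 0.2, -2.8]
gripper_width: 63.4
grasp_force: 66.6
t: 17.95
position: [602.2, -306.6, 234.1]
ee_rot: [-3.14, -0.001, 1.663]
force: [-0.3, 0.2, -3.0]
gripper_width: 63.1
grasp_force: 66.6
turn [-0.0012 -0.001  -0.0003] shift after [1.000e-01 7.000e-01 1.611e+02]
```

```bash
python3 -m creep '[[0,0.5,10,0,0,0],[0,0,25,0,0,0],[0,0,25,0,0,0],[0,0,25,0,0,0],[0,0,20,0,0,0],[0,0,20,0,0,0],[0,0,15,0,0,0],[0,0,8,0,0,0],[0,0,4,0,0,0],[0,0,0,0,0,0],[0,0,0,0,0,0]]'
python3 -m creep '[[0,0,3,0,0,0],[0,0,2,0,0,0],[0,0,2,0,0,0],[0,0,0,0,0,0]]'
```

```text
t: 18.87
position: [603.7, -306.9, 83.7]
ee_rot: [3.14, 0.001, 1.662]
force: [0.0, 0.6, -2.3]
gripper_width: 63.5
grasp_force: 66.6
t: 19.2
position: [603.1, -306.8, 75.6]
ee_rot: [-3.141, -0.0, 1.662]
force: [0.0, 0.5, -2.3]
gripper_width: 63.2
grasp_force: 66.6
```

```bash
python3 -m creep '[[0,0,1.5,0,0,0],[0,0,1,0,0,0],[0,0,0.6,0,0,0],[0,0,0,0,0,0]]'
python3 -m creep '[[0,0,0,0,0,0],[0,0,0,0,0,0],[0,0,0,0,0,0],[0,0,0,0,0,0],[0,0,0,0,0,0]]' 84
python3 -m creep '[[0,0,-10,0,0,0],[0,0,-20,0,0,0],[0,0,-30,0,0,0],[0,0,-30,0,0,0],[0,0,-30,0,0,0],[0,0,-20,0,0,0],[0,0,0,0,0,0]]'
python3 go.py 589 -155 215 1.663
```

```text
t: 19.53
position: [603.1, -306.9, 72.5]
ee_rot: [-3.141, -0.0, 1.662]
force: [-0.5, -0.2, -2.4]
gripper_width: 63.5
grasp_force: 66.6
t: 19.95
position: [603.3, -307.0, 73.0]
ee_rot: [3.141, 0.0, 1.662]
force: [-0.4, 0.2, 0.1]
gripper_width: 83.9
grasp_force: 0.0
t: 20.53
position: [605.0, -308.1, 219.8]
ee_rot: [3.133, 0.007, 1.662]
force: [0.2, 0.0, 0.4]
gripper_width: 84.1
grasp_force: 0.0
turn [ 0.0084  0.0068 -0.0011] shift after [153.9  -1.9   4.8]
```

```bash
python3 -m creep '[[15,0,0,0,0,0],[28,0,0,0,0,0],[28,0,0,0,0,0],[28,0,0,0,0,0],[22,0,0,0,0,0],[10,0,0,0,0,0],[4,0,0,0,0,0],[0,0,0,0,0,0],[0,0,0,0,0,0],[0,0,0,0,0,0],[0,0,0,0,0,0]]' 0
python3 go.py 590.5 -173 58 1.663
python3 - <<'E'
from h import *
f=grab('top'); g=grab('wrist')
b=cv2.resize(f['pixels'][160:240,375:525],(400,213),interpolation=2)
cv2.imwrite('pics/w4.png',np.hstack([cv2.resize(g['pixels'][0:400,120:520],(400,400)),np.vstack([b,np.zeros((187,400,3),np.uint8)])])[:,:,::-1])
E
```

```text
t: 21.45
position: [590.9, -173.7, 212.5]
ee_rot: [-3.141, 0.0, 1.66]
force: [0.2, -0.4, -0.5]
gripper_width: 0.0
grasp_force: 0.0
turn [-0.0002  0.0003 -0.0026] shift after [  0.7  -0.4 154.5]
```

View pics/w4.png

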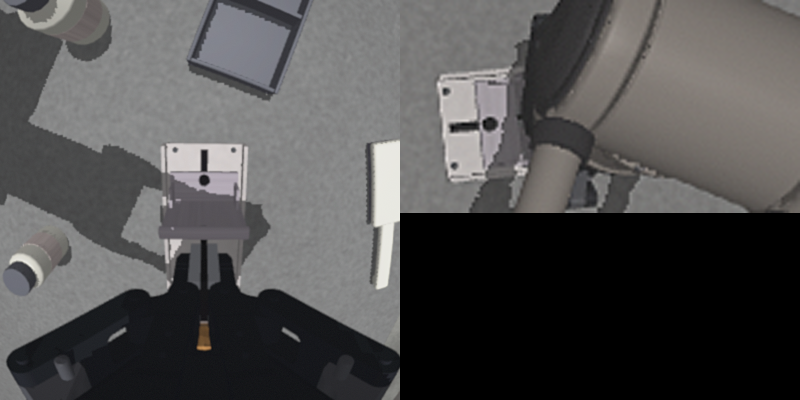

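The wrist view shows the stop's top edge at about (324,232) in the full image, with the fingers high above it. I'll check where that is, so the fingers come down behind it.

```bash
python3 - <<'E'
from h import *
f=grab('wrist')
for v in(226,238):
    P=atz(f,324,v,102); print(P.round(1),'rack y',(P[:2]-[599.2,-266.6])@[-.092,.996])
E
```

```text
[ 594.3 -200.2  102. ] rack y 66.60131668424955
[ 595.4 -211.7  102. ] rack y 55.01714545465842
```

```bash
python3 -m creep '[[0,0,15,0,0,0],[0,0,25,0,0,0],[0,0,25,0,0,0],[0,0,25,0,0,0],[0,0,25,0,0,0],[0,0,20,0,0,0],[0,0,10,0,0,0],[0,0,3,0,0,0],[0,0,0,0,0,0],[0,0,0,0,0,0]]'
python3 -m creep '[[-5,0,0,0,0,0],[-8,0,0,0,0,0],[-8,0,0,0,0,0],[-8,0,0,0,0,0],[-8,0,0,0,0,0],[-8,0,0,0,0,0],[-6,0,0,0,0,0],[-3,0,0,0,0,0],[0,0,0,0,0,0]]'
python3 -m creep '[[-4,0,0,0,0,0],[-6,0,0,0,0,0],[-6,0,0,0,0,0],[-6,0,0,0,0,0],[-4,0,0,0,0,0],[-4,0,0,0,0,0],[0,0,0,0,0,0]]'
```

```text
t: 22.43
position: [591.7, -172.9, 65.9]
ee_rot: [3.14, 0.001, 1.662]
force: [-0.8, 0.5, 0.6]
gripper_width: 0.1
grasp_force: 0.0
t: 23.18
position: [595.8, -227.4, 64.6]
ee_rot: [3.141, 0.001, 1.661]
force: [0.2, -0.6, 0.8]
gripper_width: -0.1
grasp_force: 0.0
t: 23.77
position: [598.7, -257.3, 64.7]
ee_rot: [3.141, 0.001, 1.661]
force: [0.9, -0.0, -0.4]
gripper_width: 0.1
grasp_force: 0.0
```

```bash
python3 -m creep '[[-3,0,0,0,0,0],[-3,0,0,0,0,0],[-3,0,0,0,0,0]]'; python3 -m creep '[[-2,0,0,0,0,0],[-2,0,0,0,0,0]]'; python3 - <<'E'
from h import *
f=grab('wrist'); save(f,'w5')
E
```

```text
t: 24.02
position: [599.4, -265.0, 64.7]
ee_rot: [-3.141, -0.0, 1.662]
force: [-0.8, 2.2, 0.2]
gripper_width: 0.2
grasp_force: 0.0
t: 24.18
position: [599.7, -268.7, 64.7]
ee_rot: [-3.141, -0.001, 1.662]
force: [-1.7, 5.3, 1.3]
gripper_width: -0.1
grasp_force: 0.0
```

View pics/w5.png

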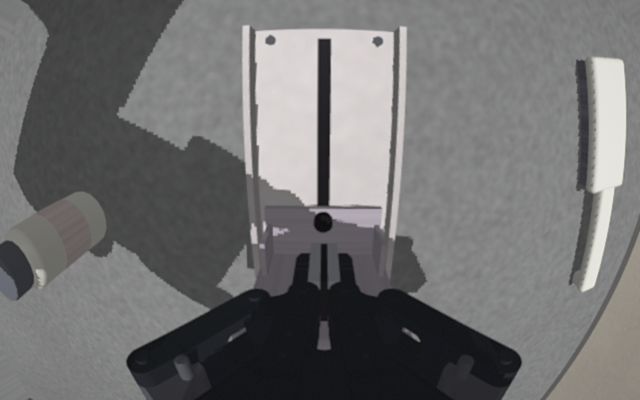

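The stop is moving and the contact force has risen to 5 N. I'll keep going in small steps.

```bash
python3 -m creep '[[-2,0,0,0,0,0],[-1,0,0,0,0,0]]'; python3 -m creep '[[-1,0,0,0,0,0],[-1,0,0,0,0,0]]';python3 -m creep '[[-1,0,0,0,0,0],[-1,0,0,0,0,0]]'
```

```text
t: 24.4
position: [600.0, -271.7, 64.7]
ee_rot: [-3.141, -0.0, 1.662]
force: [-0.7, 4.9, 0.3]
gripper_width: -0.5
grasp_force: 0.0
t: 24.57
position: [600.0, -272.0, 64.7]
ee_rot: [-3.141, -0.003, 1.662]
force: [-2.1, 14.9, 4.5]
gripper_width: -0.1
grasp_force: 0.0
t: 24.73
position: [599.9, -272.0, 64.7]
ee_rot: [-3.14, -0.007, 1.662]
force: [-3.3, 22.7, 7.6]
gripper_width: -0.1
grasp_force: 0.0
```

The stop is snug: force rose to 23 N with no travel. Now I'll back off, lift and go to the tall bottle.

```bash
python3 -m creep '[[6,0,0,0,0,0],[12,0,0,0,0,0],[12,0,-10,0,0,0],[0,0,-30,0,0,0],[0,0,-30,0,0,0],[0,0,-30,0,0,0],[0,0,-30,0,0,0],[0,0,-20,0,0,0],[0,0,-10,0,0,0],[0,0,0,0,0,0]]' 85
python3 go.py 444.3 -9.4 225 1.66
```

```text
t: 25.57
position: [598.6, -246.4, 228.1]
ee_rot: [3.137, 0.004, 1.662]
force: [0.0, -0.3, 0.6]
gripper_width: 85.0
grasp_force: 0.0
turn [0.0049 0.0038 0.002 ] shift after [ 249.8 -132.6    3.1]
```

```bash
python3 -m creep '[[10,-5,0,0,0,0],[20,-10,0,0,0,0],[28,-15,0,0,0,0],[28,-15,0,0,0,0],[28,-15,0,0,0,0],[28,-15,0,0,0,0],[28,-15,0,0,0,0],[28,-15,0,0,0,0],[28,-15,0,0,0,0],[16,-8,0,0,0,0],[7,-4,0,0,0,0],[0,0,0,0,0,0],[0,0,0,0,0,0]]'
python3 go.py 444.3 -9.4 87 1.66
python3 - <<'E'
from h import *
f=grab('top'); g=grab('wrist'); p=g['pixels']
for r,z in((17,145),(29,0)):
  for a in np.arange(0,6.28,.5):
    u,v=proj(g,[444.3+r*np.cos(a),-9.4+r*np.sin(a),z]); cv2.circle(p,(int(u),int(v)),1,(255,0,0),-1)
b=cv2.resize(f['pixels'][160:240,375:525],(400,213),interpolation=2)
cv2.imwrite('pics/w6.png',np.hstack([p[0:400,120:520],np.vstack([b,np.zeros((187,400,3),np.uint8)])])[:,:,::-1])
E
```

```text
t: 26.65
position: [443.8, -10.5, 224.2]
ee_rot: [-3.141, 0.0, 1.662]
force: [0.4, 0.3, -0.2]
gripper_width: 85.1
grasp_force: 0.0
turn [-0.0003  0.0005  0.0024] shift after [  1.    0.6 137.2]
```

View pics/w6.png

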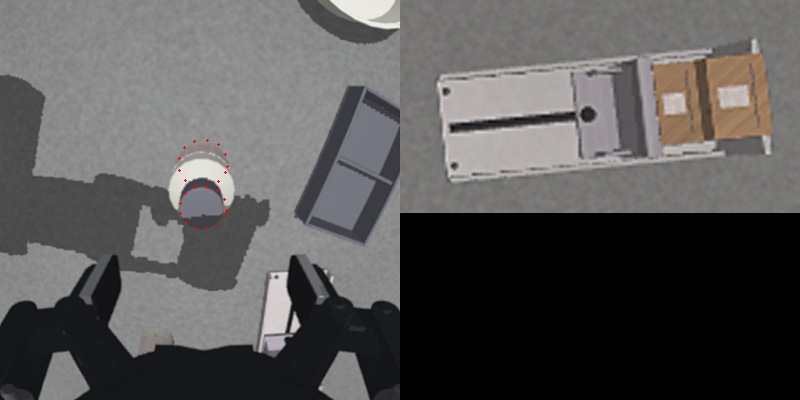

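The marks match the cap (columns 179–226, bottom row 228). In the top crop both cartons stand side by side between the wall and the stop. I'll grasp the tall bottle.

```bash
python3 -m creep '[[1,0.6,15,0,0,0],[0,0,25,0,0,0],[0,0,25,0,0,0],[0,0,25,0,0,0],[0,0,20,0,0,0],[0,0,15,0,0,0],[0,0,8,0,0,0],[0,0,4,0,0,0],[0,0,0,0,0,0],[0,0,0,0,0,0]]'
python3 -m creep '[[0,0,0,0,0,0],[0,0,0,0,0,0],[0,0,0,0,0,0],[0,0,0,0,0,0],[0,0,0,0,0,0],[0,0,0,0,0,0],[0,0,0,0,0,0],[0,0,0,0,0,0]]' 40
python3 -m creep '[[0,0,-10,0,0,0],[0,0,-20,0,0,0],[0,0,-25,0,0,0],[0,0,-25,0,0,0],[0,0,-10,0,0,0],[0,0,0,0,0,0]]'
python3 go.py 619.4 -30.6 177 1.66
```

```text
t: 27.58
position: [444.7, -9.5, 88.1]
ee_rot: [3.141, 0.0, 1.661]
force: [-0.5, 0.7, 0.1]
gripper_width: 84.5
grasp_force: 0.0
t: 28.25
position: [444.3, -9.2, 88.8]
ee_rot: [3.14, 0.001, 1.662]
force: [-2.4, -0.9, 7.6]
gripper_width: 56.0
grasp_force: 62.3
t: 28.75
position: [445.5, -9.3, 180.3]
ee_rot: [3.136, 0.002, 1.662]
force: [-0.0, 1.3, -3.1]
gripper_width: 56.4
grasp_force: 65.1
turn [0.0055 0.0017 0.002 ] shift after [-36.7 171.4   3.3]
```

```bash
python3 -m creep '[[-2,10,0,0,0,0],[-5,20,0,0,0,0],[-6,28,0,0,0,0],[-6,28,0,0,0,0],[-6,28,0,0,0,0],[-6,28,0,0,0,0],[-4,18,0,0,0,0],[-2,8,0,0,0,0],[0,3,0,0,0,0],[0,0,0,0,0,0],[0,0,0,0,0,0]]'
python3 go.py 619.4 -30.6 95 1.66
python3 - <<'E'
from h import *
g=grab('wrist'); save(g,'w7')
E
```

```text
t: 29.67
position: [616.8, -30.1, 176.7]
ee_rot: [-3.139, -0.0, 1.662]
force: [0.5, 0.5, -2.2]
gripper_width: 56.1
grasp_force: 65.0
turn [-0.0021 -0.0005  0.002 ] shift after [-0.7  2.6 81.7]
```

View pics/w7.png

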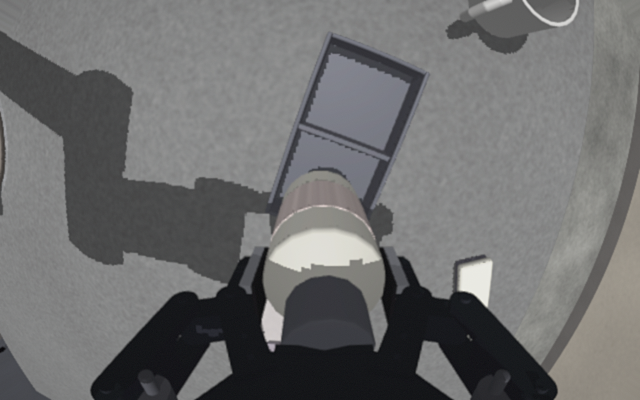

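The tray rim corners are at (331,33) and (428,74), and the divider runs from (303,126) to (390,160). I'll check those against the tray estimate.

```bash
python3 - <<'E'
from h import *
g=grab('wrist')
yv=np.array([np.cos(1.31),np.sin(1.31)]); xv=np.array([yv[1],-yv[0]])
for u,v in((331,33),(428,74),(303,126),(390,160)):
    P=atz(g,u,v,45)[:2]; d=P-[630.2,9.9]; print(P.round(1),'tray',(d@xv).round(1),(d@yv).round(1))
E
```

```text
[611.2 106.5] tray -43.2 88.4
[698.1  82.4] tray 46.9 87.6
[594.8  24.3] tray -38.0 4.7
[673.6   1.8] tray 44.0 3.4
```

```bash
python3 -m creep '[[0.5,2,10,0,0,0],[0,2,20,0,0,0],[0,0,20,0,0,0],[0,0,15,0,0,0],[0,0,8,0,0,0],[0,0,4,0,0,0],[0,0,2,0,0,0],[0,0,0,0,0,0],[0,0,0,0,0,0]]'
```

```text
t: 30.52
position: [622.2, -29.7, 99.6]
ee_rot: [3.14, 0.001, 1.662]
force: [-0.6, 1.4, -3.2]
gripper_width: 56.0
grasp_force: 65.0
```

```bash
python3 -m creep '[[0,0,3,0,0,0],[0,0,2,0,0,0],[0,0,1,0,0,0],[0,0,0.5,0,0,0],[0,0,0,0,0,0]]'
python3 -m creep '[[0,0,0,0,0,0],[0,0,0,0,0,0],[0,0,0,0,0,0],[0,0,0,0,0,0],[0,0,0,0,0,0]]' 82
python3 -m creep '[[0,0,-10,0,0,0],[0,0,-20,0,0,0],[0,0,-30,0,0,0],[0,0,-30,0,0,0],[0,0,-25,0,0,0],[0,0,-15,0,0,0],[0,0,-5,0,0,0],[0,0,0,0,0,0]]'
python3 go.py 398.1 -287.7 220 1.2
```

```text
t: 30.93
position: [621.8, -29.7, 92.9]
ee_rot: [3.141, 0.0, 1.662]
force: [-2.5, -0.1, 3.9]
gripper_width: 56.2
grasp_force: 65.6
t: 31.35
position: [621.8, -29.6, 92.1]
ee_rot: [3.142, 0.0, 1.662]
force: [-0.4, 0.8, 0.6]
gripper_width: 82.0
grasp_force: 0.0
t: 32.02
position: [622.3, -29.6, 229.1]
ee_rot: [3.138, 0.001, 1.662]
force: [0.2, 0.5, -0.2]
gripper_width: 81.6
grasp_force: 0.0
turn [3.500e-03 2.000e-04 4.618e-01] shift after [-321.8 -115.4    9.1]
```

```bash
python3 go.py 398.1 -287.7 220 1.662
```

```text
turn [ 0.0034  0.0009 -0.0002] shift after [-236.6 -246.7    9.1]
```

```bash
python3 -m creep '[[-10,-10,0,0,0,0],[-18,-19,0,0,0,0],[-23,-24,0,0,0,0],[-23,-24,0,0,0,0],[-23,-24,0,0,0,0],[-23,-24,0,0,0,0],[-23,-24,0,0,0,0],[-23,-24,0,0,0,0],[-23,-24,0,0,0,0],[-23,-24,0,0,0,0],[-15,-16,0,0,0,0],[-7,-8,0,0,0,0],[-2,-2,0,0,0,0],[0,0,0,0,0,0],[0,0,0,0,0,0]]' 85
python3 go.py 398.1 -287.7 62 1.662
python3 - <<'E'
from h import *
g=grab('wrist'); p=g['pixels']
for r,z in((18.5,105),(24,0)):
  for a in np.arange(0,6.28,.5):
    u,v=proj(g,[398.1+r*np.cos(a),-287.7+r*np.sin(a),z]); cv2.circle(p,(int(u),int(v)),1,(255,0,0),-1)
cv2.imwrite('pics/w8.png',cv2.resize(p[80:300,220:430],None,fx=2,fy=2,interpolation=2)[:,:,::-1])
E
```

```text
t: 33.27
position: [397.7, -286.2, 226.8]
ee_rot: [-3.141, -0.001, 1.662]
force: [0.5, 0.2, 0.6]
gripper_width: 84.9
grasp_force: 0.0
turn [-0.0001 -0.0009  0.0003] shift after [ -1.5   0.3 164.8]
```

View pics/w8.png

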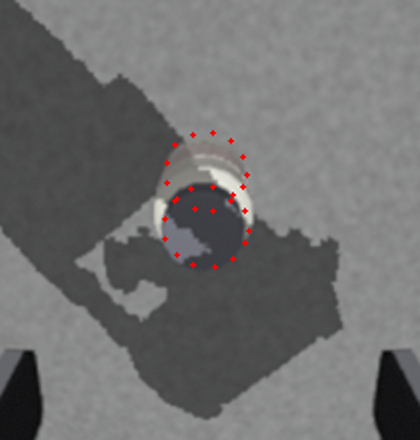

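The cap centre is at (204,226) against a predicted (207,227), about 1 mm off. I'll grasp it.

```bash
python3 -m creep '[[-1.5,-1,15,0,0,0],[0,0,25,0,0,0],[0,0,25,0,0,0],[0,0,25,0,0,0],[0,0,25,0,0,0],[0,0,20,0,0,0],[0,0,15,0,0,0],[0,0,9,0,0,0],[0,0,4,0,0,0],[0,0,1,0,0,0],[0,0,0,0,0,0],[0,0,0,0,0,0]]'
python3 -m creep '[[0,0,0,0,0,0],[0,0,0,0,0,0],[0,0,0,0,0,0],[0,0,0,0,0,0],[0,0,0,0,0,0],[0,0,0,0,0,0],[0,0,0,0,0,0],[0,0,0,0,0,0]]' 30
python3 -m creep '[[0,0,-10,0,0,0],[0,0,-20,0,0,0],[0,0,-30,0,0,0],[0,0,-30,0,0,0],[0,0,-30,0,0,0],[0,0,-30,0,0,0],[0,0,-15,0,0,0],[0,0,0,0,0,0]]'
python3 go.py 643 52 228 1.662
```

```text
t: 34.32
position: [396.9, -289.0, 64.1]
ee_rot: [3.14, 0.001, 1.662]
force: [0.4, 0.4, 0.4]
gripper_width: 84.7
grasp_force: 0.0
t: 34.98
position: [396.4, -289.0, 64.1]
ee_rot: [3.141, 0.001, 1.662]
force: [-2.2, 0.5, 7.0]
gripper_width: 46.8
grasp_force: 60.8
t: 35.65
position: [397.5, -289.7, 232.5]
ee_rot: [3.137, 0.006, 1.662]
force: [1.0, -0.6, -1.7]
gripper_width: 46.5
grasp_force: 61.9
turn [ 0.005   0.0061 -0.0001] shift after [318.  275.6   4.5]
```

```bash
python3 -m creep '[[10,9,0,0,0,0],[18,16,0,0,0,0],[25,22,0,0,0,0],[25,22,0,0,0,0],[25,22,0,0,0,0],[25,22,0,0,0,0],[25,22,0,0,0,0],[25,22,0,0,0,0],[25,22,0,0,0,0],[25,22,0,0,0,0],[25,22,0,0,0,0],[25,22,0,0,0,0],[20,16,0,0,0,0],[12,10,0,0,0,0],[5,4,0,0,0,0],[2,1,0,0,0,0],[0,0,0,0,0,0],[0,0,0,0,0,0]]'
python3 go.py 643 52 75 1.662
```

```text
t: 37.15
position: [641.7, 51.2, 227.8]
ee_rot: [-3.14, 0.0, 1.661]
force: [0.8, 0.3, -1.3]
gripper_width: 46.9
grasp_force: 61.9
turn [-0.0012  0.0003 -0.0011] shift after [  0.7   1.3 152.8]
```

```bash
python3 -m creep '[[0.7,1.3,10,0,0,0],[0,0,25,0,0,0],[0,0,25,0,0,0],[0,0,25,0,0,0],[0,0,25,0,0,0],[0,0,20,0,0,0],[0,0,12,0,0,0],[0,0,6,0,0,0],[0,0,3,0,0,0],[0,0,0,0,0,0],[0,0,0,0,0,0]]'
python3 -m creep '[[0,0,3,0,0,0],[0,0,2,0,0,0],[0,0,1,0,0,0],[0,0,0,0,0,0],[0,0,0,0,0,0]]'
```

```text
t: 38.07
position: [644.3, 52.8, 78.4]
ee_rot: [3.139, 0.0, 1.662]
force: [-0.8, -0.1, -1.3]
gripper_width: 46.4
grasp_force: 61.9
t: 38.48
position: [643.6, 53.0, 71.3]
ee_rot: [3.141, 0.0, 1.662]
force: [0.6, 0.6, -1.4]
gripper_width: 46.5
grasp_force: 61.9
```

```bash
python3 -m creep '[[0,0,1,0,0,0],[0,0,1,0,0,0],[0,0,0.5,0,0,0],[0,0,0,0,0,0]]'
python3 -m creep '[[0,0,0,0,0,0],[0,0,0,0,0,0],[0,0,0,0,0,0],[0,0,0,0,0,0],[0,0,0,0,0,0]]' 80
python3 -m creep '[[0,0,-10,0,0,0],[0,0,-20,0,0,0],[0,0,-30,0,0,0],[0,0,-30,0,0,0],[0,0,-30,0,0,0],[0,0,-20,0,0,0],[0,0,0,0,0,0]]'
python3 go.py 420.8 297.3 210 1.662
```

```text
t: 38.82
position: [643.5, 53.0, 68.5]
ee_rot: [-3.141, 0.0, 1.662]
force: [0.3, -0.1, -1.0]
gripper_width: 46.2
grasp_force: 61.9
t: 39.23
position: [643.7, 53.0, 68.9]
ee_rot: [3.141, 0.0, 1.662]
force: [-0.4, 0.0, 0.0]
gripper_width: 80.1
grasp_force: 0.0
t: 39.82
position: [645.8, 53.0, 215.4]
ee_rot: [3.131, 0.001, 1.662]
force: [-0.4, -0.2, 1.2]
gripper_width: 80.2
grasp_force: 0.0
turn [ 0.0105  0.0014 -0.0001] shift after [ 263.8 -201.8    5.4]
```

```bash
python3 -m creep '[[10,-8,0,0,0,0],[18,-14,0,0,0,0],[25,-19,0,0,0,0],[25,-19,0,0,0,0],[25,-19,0,0,0,0],[25,-19,0,0,0,0],[25,-19,0,0,0,0],[25,-19,0,0,0,0],[25,-19,0,0,0,0],[25,-19,0,0,0,0],[20,-15,0,0,0,0],[11,-9,0,0,0,0],[4,-3,0,0,0,0],[0,0,0,0,0,0],[0,0,0,0,0,0]]' 85
python3 go.py 420.8 297.3 210 1.662
python3 - <<'E'
from h import *
g=grab('wrist'); f=grab('top'); p=g['pixels']
for r,z in((27,27),):
  for a in np.arange(0,6.28,.4):
    u,v=proj(g,[420.8+r*np.cos(a),297.3+r*np.sin(a),z]); cv2.circle(p,(int(u),int(v)),1,(255,0,0),-1)
for r,z in((87,55),):
  for a in np.arange(0,6.28,.3):
    u,v=proj(g,[602.4+r*np.cos(a),258.2+r*np.sin(a),z]); cv2.circle(p,(int(u),int(v)),1,(0,255,0),-1)
b=cv2.resize(f['pixels'][140:240,260:410],(300,200),interpolation=2)
cv2.imwrite('pics/w9.png',np.hstack([p[0:400,160:640],np.vstack([b,np.zeros((200,300,3),np.uint8)])])[:,:,::-1])
E
```

```text
t: 41.07
position: [419.9, 296.3, 208.7]
ee_rot: [3.141, 0.0, 1.662]
force: [0.5, 0.5, 0.2]
gripper_width: 84.7
grasp_force: 0.0
turn [0.0003 0.0004 0.    ] shift after [ 0.9  1.  -1.3]
```

View pics/w9.png

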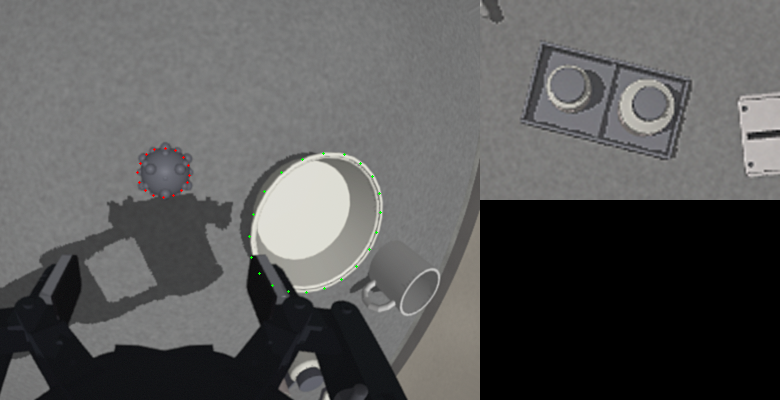

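The ball's centre, (165,170), matches the marks, and so does the tub rim. In the top crop both bottles stand upright, one in each bay. I'll grasp the ball.

```bash
python3 -m creep '[[1,1,15,0,0,0],[0,0,28,0,0,0],[0,0,28,0,0,0],[0,0,28,0,0,0],[0,0,28,0,0,0],[0,0,25,0,0,0],[0,0,18,0,0,0],[0,0,10,0,0,0],[0,0,5,0,0,0],[0,0,3,0,0,0],[0,0,0,0,0,0],[0,0,0,0,0,0]]'
python3 -m creep '[[0,0,0,0,0,0],[0,0,0,0,0,0],[0,0,0,0,0,0],[0,0,0,0,0,0],[0,0,0,0,0,0],[0,0,0,0,0,0],[0,0,0,0,0,0],[0,0,0,0,0,0]]' 40
python3 -m creep '[[0,0,-8,0,0,0],[0,0,-18,0,0,0],[0,0,-28,0,0,0],[0,0,-28,0,0,0],[0,0,-28,0,0,0],[0,0,-15,0,0,0],[0,0,0,0,0,0]]'
python3 go.py 602.4 258.2 150 1.662
```

```text
t: 42.17
position: [421.2, 297.9, 21.5]
ee_rot: [3.14, -0.001, 1.662]
force: [-1.2, 0.7, 0.7]
gripper_width: 85.2
grasp_force: 0.0
t: 42.83
position: [420.7, 297.8, 22.0]
ee_rot: [3.14, -0.0, 1.662]
force: [-2.1, -2.2, 10.4]
gripper_width: 50.9
grasp_force: 59.3
t: 43.42
position: [422.2, 298.7, 149.8]
ee_rot: [3.134, -0.003, 1.662]
force: [0.8, 0.7, -0.1]
gripper_width: 50.9
grasp_force: 61.1
turn [ 0.0072 -0.0028  0.    ] shift after [-56.8 175.8  -0.2]
```

```bash
python3 -m creep '[[-3,10,0,0,0,0],[-6,20,0,0,0,0],[-9,28,0,0,0,0],[-9,28,0,0,0,0],[-9,28,0,0,0,0],[-9,28,0,0,0,0],[-7,20,0,0,0,0],[-4,10,0,0,0,0],[-1,4,0,0,0,0],[0,0,0,0,0,0],[0,0,0,0,0,0]]'
python3 go.py 602.4 258.2 30 1.662
```

```text
t: 44.33
position: [600.1, 256.8, 144.3]
ee_rot: [-3.139, 0.0, 1.662]
force: [-0.7, -0.4, -0.3]
gripper_width: 50.6
grasp_force: 61.1
turn [-0.0025  0.0004 -0.0002] shift after [  1.2   2.4 114.3]
```

```bash
python3 -m creep '[[1,2,10,0,0,0],[0,0,20,0,0,0],[0,0,25,0,0,0],[0,0,22,0,0,0],[0,0,16,0,0,0],[0,0,10,0,0,0],[0,0,6,0,0,0],[0,0,3,0,0,0],[0,0,0,0,0,0],[0,0,0,0,0,0]]'
python3 -m creep '[[0,0,0,0,0,0],[0,0,0,0,0,0],[0,0,0,0,0,0],[0,0,0,0,0,0],[0,0,0,0,0,0],[0,0,0,0,0,0]]' 75
python3 -m creep '[[0,0,-8,0,0,0],[0,0,-18,0,0,0],[0,0,-28,0,0,0],[0,0,-30,0,0,0],[0,0,-30,0,0,0],[0,0,-30,0,0,0],[0,0,-30,0,0,0],[0,0,-15,0,0,0],[-5,-20,0,0,0,0],[-5,-30,0,0,0,0],[-5,-30,0,0,0,0],[-5,-30,0,0,0,0],[-5,-30,0,0,0,0],[0,-30,0,0,0,0],[0,-20,0,0,0,0],[0,0,0,0,0,0]]'
python3 - <<'E'
from h import *
f=grab('top'); g=grab('scene')
a=cv2.resize(f['pixels'][90:310,160:530],(740,440),interpolation=2)
cv2.imwrite('pics/w10.png',a[:,:,::-1])
cv2.imwrite('pics/w11.png',cv2.resize(g['pixels'][120:300,160:430],None,fx=2.9,fy=2.9,interpolation=2)[:,:,::-1])
E
```

```text
t: 45.17
position: [603.2, 258.4, 34.6]
ee_rot: [3.14, -0.0, 1.662]
force: [0.3, 0.8, -0.3]
gripper_width: 50.8
grasp_force: 61.1
t: 45.67
position: [602.8, 258.1, 33.8]
ee_rot: [3.141, 0.0, 1.662]
force: [-0.2, -0.7, -0.6]
gripper_width: 75.0
grasp_force: 0.0
t: 47.0
position: [412.2, 215.6, 223.5]
ee_rot: [-3.14, 0.0, 1.663]
force: [-0.7, 0.9, 0.3]
gripper_width: 75.2
grasp_force: 0.0
```

View pics/w10.png

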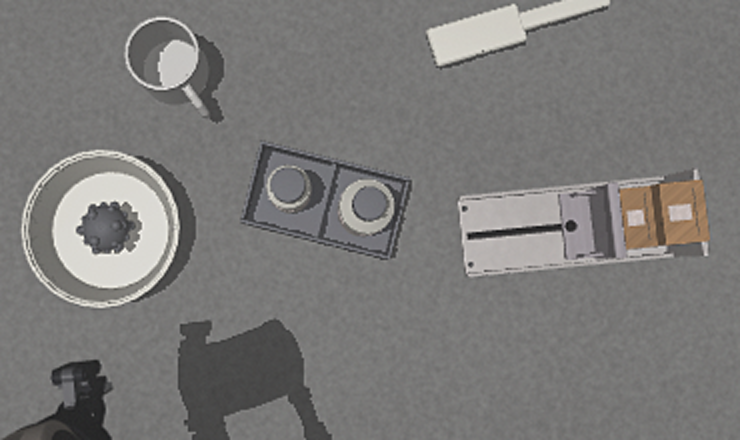

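View pics/w11.png

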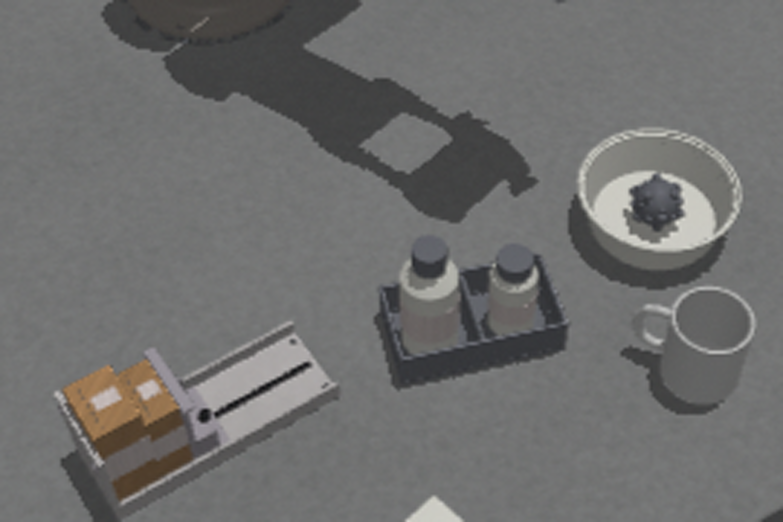

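Both views show the job finished. The cartons are flush between the wall and the stop, the bottles stand upright in separate bays, the ball is on the tub floor, and the mug hasn't moved.

```bash
python3 -c "
from plant import ctrl
print(ctrl.job_done())"
```

```text
the job is handed in; nothing more can be done
None
```

Everything is put away as asked, and I handed the job in at about 47 s of the 136 s allowed; the final pictures show it all in place and the mug untouched, but the hand-in call gave no verdict.

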